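Clear the portioning board and hold the chocolate block square in its corner

ROBOT

A 7-joint arm with a two-finger parallel gripper is mounted at the origin on a cart in front of the work surface, level with it; the furniture and walls round the work are solid. World frame = base frame: x ahead of the robot, y to its left, z up, the work surface at z = 0. Lengths are in mm, angles in rad, forces in N, time in s.
With the tool pointing down it reaches from about 425 to 925 mm from the base axis. Payload 6.8 kg.
Tool frame: the origin (TCP) lies on the centre line of the jaws, within the pads' length; the fingertips stand 11 mm ahead of it and the grasp point (between the pads) lies 8 mm behind it; z points along the fingers, y is the line along which they close (so a half turn about z gives the same grasp; the last joint's range is limited). The gripper opens to 88 mm and grips with 3 to 60 N. Pads are 20 mm wide; open, the fingers measure 115 mm over their backs; the gripper's body (75 mm by 178 mm) begins 61 mm behind the grasp point.
Start: joints at [-1.282, 0.477, 0.022, 1.555, -0.011, 1.109, -0.083], TCP at [260.864, 622.574, 198.264] pointing down, gripper open.
Joint ranges: [-2.96, 2.96], [-0.34, 2.1], [-1.41, 1.46], [0.24, 2.44], [-1.37, 4.51], [0.17, 1.92], [-2.96, 2.96]. Speed limits (rad/s): [2.39, 2.39, 3.14, 3.14, 3.14, 3.14, 3.14].

INTERFACE

Orientations are given as a unit quaternion [w, x, y, z].
In Python, from bench import r, cams gives the robot as it stands (r), with the cameras (cams).
- The arm moves only by the tool drive_effector, called after "Call:" in YAML: its name, and indented under it one key for each argument. Schema: {"type":"object","properties":{"segments":{"type":"object","properties":{"offsets":{"type":"array","items":{"type":"array","items":{"type":"number"},"minItems":7,"maxItems":7},"minItems":1,"maxItems":12}},"additionalProperties":false,"required":["offsets"]},"grip_force":{"type":"number"},"only":{"type":"string"},"quiet":{"type":"boolean"},"lines":{"type":"string"}},"required":["segments"],"additionalProperties":false}. segments is an object whose key "offsets" holds a list of rows, 1 to 12 of them, each of 7 numbers: dx, dy, dz in fractions of the full range, 1 being 0.6 m, then a rotation vector rx, ry, rz in parts of the range, where 1.0 means 90 degrees, then the finger opening in mm; each row is the pose to reach, as a shift and turn from the pose commanded when the call began, along the tool's axes at that moment; what a row does not reach only later rows make up. A row lasts 1/8 s, in which the tool goes at most 62.5 mm and 0.188 rad, less where a joint would pass 70% of its speed; a pose out of reach is approached as far as the arm can. The fingers move at their own pace and stop on an object; grip_force is the grip in N (left out, the last holds). Time passes only in rows, so rows that do not move let the fingers close. The tool returns the time, the measured TCP pose, the force, the opening and the grip force at its end. only (a regular expression) keeps the lines of the reply that match it, lines (a string "A,B") keeps lines A to B, and quiet returns only ok. Input that does not fit is refused with a message, and nothing moves.
- r.observe(): the state, without advancing time (a new reading comes with each control period).
- cams.snapshot(name): name is "side" or "top"; returns the picture (400x640x3 uint8, red, green, blue); there is no depth.
- cams.calibration(name): a dict with "fx", "fy", "cx", "cy" (pixels), "k1" (the pictures are not rectified: a ray, as slopes to the right and down, at radius r is drawn at 1 + k1 r^2 times it, then the intrinsics apply), "R" (3x3) and "t" (3): a world point X has camera coordinates R X + t. Camera axes: x right, y down, z forward; pixel columns grow to the right and rows downward; lengths in mm; the calibration is good to about 2 mm. A picture is of the moment at which its call begins. calibration takes no time and is no camera call.
- r.sign_off(): hands the job in; it is judged then, once.
The state is a dict: "clock": time; "joint_pos": joint angles; "joint_velocities": joint speeds; "tau": joint torques, N m; "position": TCP position; "tool_rot": TCP orientation; "contact_force": force on the tool from outside, world axes, zero at the start; "torque": the same for the moment, N m; "width": finger opening in mm; "grip_force": force on a finger pad.
Only numpy, scipy, OpenCV 4.12 (cv2) and the standard library are available. Lean on these libraries where they do the work, as an engineer would, in place of code of your own. Each camera call takes 0.05 s, during which the arm holds its last target. There are 200 camera calls.

TASK

I am about to portion a chocolate block for hot chocolate on the wooden board. With the scraper, sweep the four loose chips off the board into the steel tray at its open end (do not touch them with the fingers), and stand the scraper back on the bare counter. Then lay the block flat in the corner of the board, long side along the back fence and one end against the end stop, and finish still gripping it and pressing it firmly against both fences, without letting go; leave the can, the cups and the spice jar alone.

Things in the scene. Friction and masses are not known exactly. Their poses are not given: they have to be found in the camera images.
- board: fixed waxed wooden portioning board, slab 200 (its x) x 270 (its y) mm on two bearers; origin on the counter under the slab's centre, top face 48 mm above it. Its +x edge carries the back fence, its +y edge the end stop; the other two edges (-x and -y) are open. The free top face runs from x = -100 to +80 mm and y = -135 to +115 mm.
- back_fence: fixed darker wooden strip along the board's +x edge, 20 mm wide (x), 268 mm long (y), 14 mm high above the board's top, with a 4 mm knife slot 30 mm from the end stop; origin at the middle of its underside, 90 mm in +x from the board's centre. Its face towards the block is at board x = +80 mm.
- end_stop: fixed darker wooden strip along the board's +y edge, 165 mm long (x), 20 mm wide (y), 14 mm high above the board's top; origin at the middle of its underside, at board x = -12.5 mm, y = +125 mm. Its face towards the block is at board y = +115 mm. It is joined to the same board as the back fence, at right angles.
- corner (a point): the inner corner of the board: on its top face (48 mm above the counter), where the faces of back fence (+x) and end stop (+y) meet; axes as the board's
- tray: fixed shallow stainless tray, 200 (x) x 130 (y) x 24 mm high, 3 mm walls, open at the top, aligned with the board; origin at the centre of its underside, on the counter. It starts 12 mm under the board's open -y edge and extends 118 mm beyond it, its rim lower than the slab.
- block: loose dark chocolate block with a moulded 2 x 4 top, 50 (its x) x 110 (its y) x 45 mm, about 0.33 kg, alike when turned by half a turn, sliding on the waxed board and fences with friction about 0.35; origin at the centre of its underside. Starts on the counter left of the board.
- scraper: loose grey worktop scraper standing on its foot, about 0.14 kg: foot 110 (its x) x 26 (its y) x 20 mm high with a flat rubber lip below, and above it an upright rib grip 80 (x) x 14 (y) mm reaching to 56 mm above the underside; origin at the centre of its underside. Starts on the counter left of the board.
- chip_1: loose broken chip of dark chocolate, about 22 x 17 x 12 mm, 11 g, lying on the board within 110 mm of the back fence and at least 45 mm clear of the end stop; origin at the centre of its underside
- chip_2: loose broken chip of dark chocolate, about 19 x 18 x 11 mm, 11 g, lying on the board within 110 mm of the back fence and at least 45 mm clear of the end stop; origin at the centre of its underside
- chip_3: loose broken chip of dark chocolate, about 24 x 16 x 12 mm, 11 g, lying on the board within 110 mm of the back fence and at least 45 mm clear of the end stop; origin at the centre of its underside
- chip_4: loose broken chip of dark chocolate, about 18 x 15 x 13 mm, 11 g, lying on the board within 110 mm of the back fence and at least 45 mm clear of the end stop; origin at the centre of its underside
- malt_can: bystander: round can with a gold cap, 126 mm across, 125 mm high, at the left; origin at the centre of its underside
- cup_pair: bystander: two white cups one in the other, 97 mm across, 172 mm high, far left; origin at the centre of the underside
- spice_jar: bystander: small glass spice jar with a red cap, 45 mm across, 106 mm high, right rear; origin at the centre of its underside

How it is judged:
By the outcome, as a careful person would: the job done as asked, in the order asked, and still so for the second after the job is handed in, while the arm keeps its last pose, push and grip.
It also fails if it takes over 69 s, if anything falls off the work surface, if the arm or the gripper's body presses on something with over 40 N, if the wrist force passes 120 N, or if a joint passes its speed limit or range.

## Working session

There is one attempt and no reset: what is moved stays moved. The work goes in short steps, Python scripts to look and compute and a tool call to move; the robot and the scene stay as the last step left them, time stands still between calls to the robot, and variables do not carry over. Pictures are saved under pics/ and viewed, at most 10 in all, crops included, and the job is handed in when it is done.

```bash
ls; mkdir -p pics
```

Run:
```python
from bench import r, cams
import cv2
for n in("side","top"):
    cv2.imwrite(f"pics/{n}0.png",cams.snapshot(n)[...,::-1]); print(n,cams.calibration(n))
print(r.observe())
```

```text
bench.py
pics
side {'fx': 435.0499303565956, 'fy': 435.0499303565956, 'cx': 316.9724989741198, 'cy': 198.92270496942348, 'k1': 0.033858828037043875, 'R': array([[ 0.99643842,  0.08418203, -0.00488508],
       [ 0.06869954, -0.84404049, -0.53186091],
       [-0.04889634,  0.52963105, -0.84681763]]), 't': array([-543.45843541,   46.756255  , 1393.60661587])}
top {'fx': 363.05995262459294, 'fy': 363.05995262459294, 'cx': 314.3447069314345, 'cy': 198.54767088318698, 'k1': -0.012055491876613329, 'R': array([[-0.00908223, -0.99982421, -0.01640292],
       [-0.99459818,  0.01072856, -0.10324413],
       [ 0.10340196,  0.01537662, -0.99452079]]), 't': array([  93.5099437 ,  545.37266174, 1443.26989919])}
{'clock': 0.1, 'joint_pos': array([-1.28207604,  0.47771086,  0.02235388,  1.55630992, -0.01146611,
        1.10930912, -0.08308585]), 'joint_velocities': array([ 0.00024724, -0.00217631, -0.00111292, -0.00173639,  0.00088628,
       -0.00080364,  0.0010057 ]), 'tau': array([ 3.66425636e-03, -5.84089923e+01,  1.53991878e+00, -2.73313594e+01,
       -5.41767350e-02,  1.30625945e-02,  3.29499653e-05]), 'position': array([260.68880794, 622.01410718, 197.40163545]), 'tool_rot': array([-8.35672653e-05,  1.97091363e-01,  9.80384795e-01, -8.00134303e-04]), 'contact_force': array([-0.80124453,  0.77525839, -0.14398668]), 'torque': array([-0.01181444, -0.01957883, -0.06982584]), 'grip_force': 0.0, 'width': 87.6040471554905}
```

View pics/top0.png

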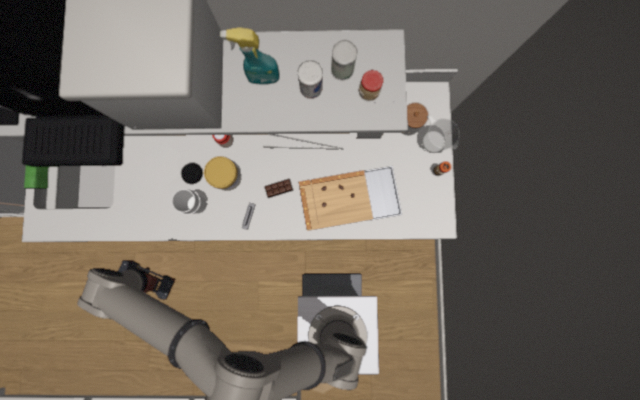

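View pics/side0.png

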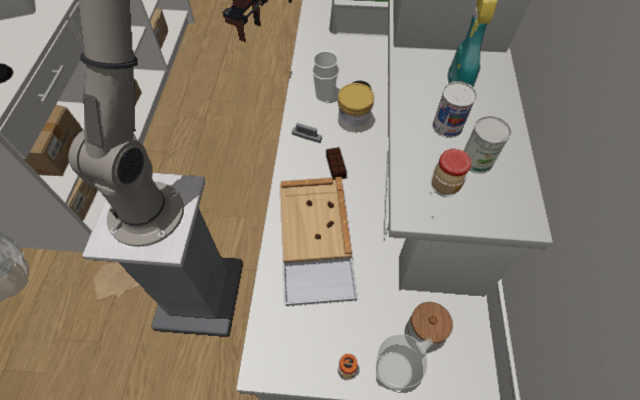

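Top view: scraper about (249,215), block (279,187), board around (336,200) with four chips, tray (383,193), end stop on the left and back fence at the top. The side view shows the same things: scraper (307,132), block (337,163), board (315,220). I'll enlarge both.

Run:
```python
import cv2,numpy as np
t=cv2.imread("pics/top0.png")[155:240,230:410]; s=cv2.imread("pics/side0.png")[110:310,260:380]
t=cv2.resize(t,None,fx=4.4,fy=4.4,interpolation=cv2.INTER_CUBIC); s=cv2.resize(s,None,fx=3,fy=3,interpolation=cv2.INTER_CUBIC)
cv2.imwrite("pics/tc.png",t);cv2.imwrite("pics/sc.png",s);print(t.shape,s.shape)
```

```text
(374, 792, 3) (600, 360, 3)
```

View pics/tc.png

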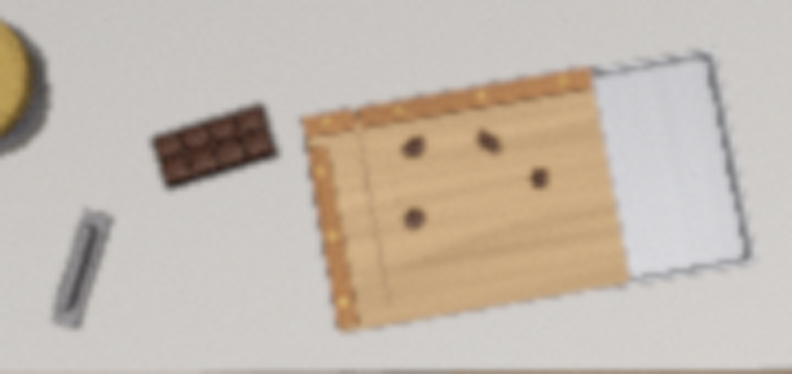

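View pics/sc.png

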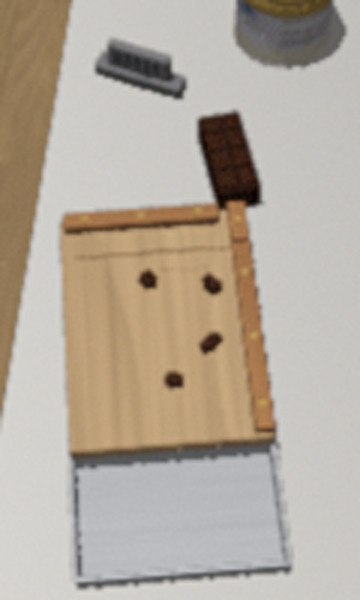

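The crops are clear: chips at top-crop px (413,147), (488,141), (540,178) and (413,217), block (215,146), scraper (83,268). The inner corner is near (330,138). Next I'll measure these with masks.

Create h.py:
```python
import cv2,numpy as np
from bench import r, cams
C={n:cams.calibration(n) for n in("side","top")}
def ray(n,p):
    c=C[n];p=np.atleast_2d(np.asarray(p,float))
    K=np.array([[c["fx"],0,c["cx"]],[0,c["fy"],c["cy"]],[0,0,1.]])
    u=cv2.undistortPoints(p[:,None],K,np.array([c["k1"],0,0,0,0]))[:,0]
    return -c["R"].T@c["t"], np.c_[u,np.ones(len(u))]@c["R"]
def plane(n,p,z):
    o,d=ray(n,p); return o+d*((z-o[2])/d[:,2])[:,None]
def tri(pt,ps):  # two-view point and gap
    (o1,a),(o2,b)=ray("top",pt),ray("side",ps);a,b=a[0],b[0]
    s=np.linalg.lstsq(np.c_[a,-b],o2-o1,rcond=None)[0]
    x,y=o1+a*s[0],o2+b*s[1]; return (x+y)/2,np.linalg.norm(x-y)
def blobs(m,amin):
    cs=cv2.findContours(m.astype(np.uint8),cv2.RETR_EXTERNAL,cv2.CHAIN_APPROX_NONE)[0]
    return [c for c in cs if cv2.contourArea(c)>=amin]
def cen(m,c):
    k=np.zeros(m.shape,np.uint8);cv2.drawContours(k,[c],-1,1,-1);y,x=np.nonzero(k);return np.array([x.mean(),y.mean()])
def rect(n,c,z):
    w=plane(n,c.reshape(-1,2),z)[:,:2].astype(np.float32);return cv2.minAreaRect(w)
```

Run:
```python
from h import *
box={"top":(230,155,410,240),"side":(260,110,380,310)}
for n in box:
    im=cv2.imread(f"pics/{n}0.png");hsv=cv2.cvtColor(im,cv2.COLOR_BGR2HSV).astype(int);x0,y0,x1,y1=box[n]
    roi=np.zeros(im.shape[:2],bool);roi[y0:y1,x0:x1]=1
    H,S,V=hsv[...,0],hsv[...,1],hsv[...,2]
    dark=roi&(V<105)&(S>60)&((H<20)|(H>165))
    for c in blobs(dark,3):
        print(n,"dark",cv2.contourArea(c),cen(dark,c).round(1),rect(n,c,45 if cv2.contourArea(c)>60 else 54))
    g=roi&(S<40)&(V<150)
    for c in blobs(g,40): print(n,"grey",cv2.contourArea(c),cen(g,c).round(1),rect(n,c,20), rect(n,c,0))
    w=roi&(S>70)&(H<30)&(V>105)
    for c in blobs(w,500): 
        a=cv2.approxPolyDP(cv2.convexHull(c),3,True).reshape(-1,2);print(n,"wood",cv2.contourArea(c),a.tolist(),"\n",plane(n,a,48).round(0)[:,:2].tolist(),"\n",plane(n,a,62).round(0)[:,:2].tolist(),rect(n,c,62))
```

```text
top dark 241.0 [278.2 187.9] ((589.6238403320312, 233.30294799804688), (44.661582946777344, 100.2426528930664), 16.631511688232422)
top grey 132.5 [248.3 215.6] ((480.4159240722656, 358.40765380859375), (26.79891586303711, 101.37775421142578), 72.82435607910156) ((481.5884704589844, 362.384765625), (27.162731170654297, 102.75408935546875), 72.8243408203125)
top grey 70.5 [236.5 178.4] ((646.9588012695312, 410.5653381347656), (38.3741569519043, 117.31962585449219), 84.30672454833984) ((650.392333984375, 415.2506103515625), (38.89511489868164, 118.91232299804688), 84.30669403076172)
top wood 3136.0 [[363, 171], [371, 218], [307, 229], [299, 182]] 
 [[654.0, -109.0], [464.0, -137.0], [423.0, 118.0], [612.0, 149.0]] 
 [[651.0, -107.0], [464.0, -135.0], [423.0, 118.0], [610.0, 148.0]] ((537.4364013671875, 6.3040924072265625), (196.38719177246094, 261.52655029296875), 9.285842895507812)
side dark 12.0 [301.  260.3] ((512.1478881835938, -144.9797821044922), (97.40070343017578, 4.2426018714904785), 9.273276329040527)
side dark 5.0 [325.4 258.4] ((582.9486694335938, -133.6326141357422), (28.7
[... 1756 characters left out ...]
0558624267578), 4.468716144561768) ((651.6375732421875, 448.13409423828125), (132.9446258544922, 107.18859100341797), 4.468698978424072)
side wood 5029.0 [[341, 177], [351, 254], [284, 260], [281, 182]] 
 [[610.0, 159.0], [654.0, -111.0], [463.0, -145.0], [419.0, 124.0]] 
 [[610.0, 149.0], [653.0, -117.0], [464.0, -152.0], [421.0, 114.0]] ((536.8605346679688, -3.3244171142578125), (196.38685607910156, 279.1861572265625), 9.411439895629883)
side wood 1499.5 [[283, 110], [260, 245], [260, 110]] 
 [[387.0, 435.0], [386.0, -104.0], [304.0, 428.0]] 
 [[389.0, 422.0], [389.0, -110.0], [308.0, 415.0]] ((370.1422424316406, 154.065673828125), (81.55479431152344, 530.2836303710938), 4.675965785980225)
```

Run:
```python
from h import *
F=8
def up(n,b):
    im=cv2.imread(f"pics/{n}0.png")[b[1]:b[3],b[0]:b[2]]
    return cv2.resize(im,None,fx=F,fy=F,interpolation=cv2.INTER_CUBIC)
def px(b,c): return (c.reshape(-1,2)+.5)/F-.5+np.array(b[:2])
def quad(n,b,f):
    u=up(n,b);hsv=cv2.cvtColor(u,cv2.COLOR_BGR2HSV).astype(int);m=f(hsv,u)
    c=max(blobs(m,50),key=cv2.contourArea);return b,c
bl=lambda h,u:u.max(2)<135
out={}
for n,b in(("top",(260,172,297,204)),("side",(320,143,352,177))):
    b,c=quad(n,b,bl);a=px(b,cv2.approxPolyDP(cv2.convexHull(c),8,True));out[n]=a;print(n,"block",a.round(1).tolist());
    w=px(b,c);R=cv2.minAreaRect(plane(n,w,45)[:,:2].astype(np.float32));print(R)
wd=lambda h,u:(h[...,1]>60)&(h[...,0]<30)
for n,b in(("top",(292,162,378,236)),("side",(276,170,356,266))):
    b,c=quad(n,b,wd);a=px(b,cv2.approxPolyDP(cv2.convexHull(c),10,True));out[n+"w"]=a;print(n,"wood",a.round(1).tolist(),plane(n,a,62).round(0)[:,:2].tolist())
sc=lambda h,u:u.max(2)<158
for n,b in(("top",(238,198,260,232)),("side",(288,118,327,146))):
    b,c=quad(n,b,sc);a=px(b,cv2.approxPolyDP(cv2.convexHull(c),8,True));print(n,"scr",a.round(1).tolist(),cv2.minAreaRect(plane(n,px(b,c),18)[:,:2].astype(np.float32)))
    u=up(n,b);g=u.max(2)<95
    for c in blobs(g,60): w=px(b,c);print("  rib",cv2.contourArea(c)/F/F,w.mean(0),cv2.minAreaRect(plane(n,w,56)[:,:2].astype(np.float32)), cv2.minAreaRect(plane(n,w,20)[:,:2].astype(np.float32)))
print("can top",plane("top",[[221,172]],125)); print("shelf edge",plane("side",[[388,100],[388,200]],0),plane("top",[[300,132]],300))
```

```text
top block [[289.7, 179.2], [292.3, 190.1], [271.8, 196.7], [267.2, 196.8], [264.2, 187.7], [265.2, 185.3], [287.6, 178.4]]
((589.2474365234375, 232.7292938232422), (52.766357421875, 108.40985107421875), 16.61231803894043)
side block [[326.1, 149.1], [339.1, 147.3], [346.3, 170.7], [346.6, 176.4], [331.2, 176.4], [325.7, 156.9]]
((588.7991943359375, 218.69723510742188), (54.37916564941406, 126.14035034179688), 16.62114906311035)
top wood [[363.2, 170.2], [372.1, 217.8], [307.1, 229.6], [298.8, 181.2]] [[654.0, -108.0], [464.0, -139.0], [421.0, 117.0], [613.0, 149.0]]
side wood [[345.2, 169.6], [350.4, 256.6], [284.2, 261.9], [279.9, 189.8], [281.2, 181.3], [330.4, 169.6]] [[622.0, 179.0], [652.0, -126.0], [466.0, -157.0], [422.0, 85.0], [422.0, 117.0], [575.0, 175.0]]
top scr [[252.6, 202.9], [254.9, 205.2], [247.9, 228.2], [246.2, 228.9], [242.1, 226.9], [242.8, 220.2], [249.3, 203.1]] ((480.7625427246094, 359.1620178222656), (29.97306251525879, 108.57711029052734), 72.9288330078125)
  rib 20.6875 [248.43531469 215.37281469] ((478.963623046875, 350.05511474609375), (6.273797988891602
[... 351 characters left out ...]
86328), 72.03585815429688)
  rib 65.7421875 [307.1715998  137.20976027] ((481.65264892578125, 309.7102355957031), (23.505002975463867, 104.42369842529297), 81.07743072509766) ((477.7333984375, 339.93975830078125), (24.2431640625, 107.70307922363281), 81.07743072509766)
  rib 131.0625 [306.33732057 131.14204545] ((480.824951171875, 335.41680908203125), (31.174274444580078, 86.29638671875), 74.46504974365234) ((476.87969970703125, 366.4535827636719), (32.15327453613281, 89.0064697265625), 74.46503448486328)
can top [[642.59167216 443.9596931  125.        ]]
shelf edge [[768.1615837  562.29029886   0.        ]
 [767.64055346 113.72538941   0.        ]] [[744.24377135 130.22899178 300.        ]]
```

Add to h.py:
```python
from scipy.spatial.transform import Rotation as Ro
def go(x,y,z,yang,P=None,Q=None):
    """tool-axis shift and rz from pose (measured by default) to target with tool y axis at world angle yang deg"""
    s=r.observe();P=s["position"] if P is None else P;q=s["tool_rot"]
    R=Ro.from_quat(np.r_[q[1:],q[0]]); d=R.inv().apply(np.array([x,y,z])-P)
    a=np.radians(yang);Y=np.array([np.cos(a),np.sin(a),0]);Z=np.array([0,0,-1.]);T=Ro.from_matrix(np.c_[np.cross(Y,Z),Y,Z])
    print("shift",d.round(1),"rotvec",(R.inv()*T).as_rotvec().round(3),"half-turn alt rz",(R.inv()*T*Ro.from_rotvec([0,0,np.pi])).as_rotvec().round(3))
```

Run:
```python
from h import *
for k,a,b in(("blk+y-x",(266.9,197.2),(326,149)),("blk+y+x",(264.3,186.3),(339.1,147.3)),("blk-y+x",(289,178.5),(346.3,170.7)),
  ("wood -x+y",(307.1,229.6),(281,181.3)),("wood -y-x",(372.1,217.8),(284.2,259)),("scr foot -x",(246.,228.9),(291.4,130.6)),("scr foot +x",(254,203.),(321.7,136.1)),
 ("tray -x-y",(399.9,213.5),(286.5,303.5)),("tray+x-y",(391,167.5),(356,299.5))): print(k,*tri(a,b))
g=go(481.5,360.5,120,73)
```

```text
blk+y-x [553.00344341 280.00858442  35.29346089] 0.3569179411063506
blk+y+x [597.348555   290.66758461  35.76535288] 0.8453398031869932
blk-y+x [626.83310396 189.53421397  42.43219262] 1.4173219838189657
wood -x+y [420.7494838  117.27600941  61.36180221] 0.6030034285583008
wood -y-x [ 463.86218886 -141.42617516   46.74657451] 2.4052772492556564
scr foot -x [424.75880337 366.54767353  19.13295802] 3.2963839288170123
scr foot +x [531.90939465 332.20316654  38.55479194] 4.2280860346371245
tray -x-y [ 482.38741048 -259.83957629   11.38740923] 1.5153136852005953
tray+x-y [ 675.23672383 -230.42812144    5.32611549] 1.067659365332257
shift [-304.7 -155.7   77.7] rotvec [-0.002  0.    -0.1  ] half-turn alt rz [0.000e+00 2.000e-03 3.042e+00]
```

Careful with the scale: shifts go in shares of 0.6 m and turns go in shares of 90 degrees. That gives: -305 mm / 600 = -0.5083, -255 mm / 600 = -0.425, -0.1 rad / 1.5708 = -0.0637.

Call:
drive_effector:
  segments: {"offsets":[[-0.085, -0.0433, 0.0217, 0, 0, -0.0127, 60], [-0.17, -0.0867, 0.0433, 0, 0, -0.0255, 60], [-0.255, -0.13, 0.065, 0, 0, -0.0382, 60], [-0.34, -0.1733, 0.0867, 0, 0, -0.0509, 60], [-0.425, -0.2167, 0.1083, 0, 0, -0.0637, 60], [-0.5083, -0.26, 0.13, 0, 0, -0.0637, 60], [-0.5083, -0.26, 0.13, 0, 0, -0.0637, 60], [-0.5083, -0.26, 0.13, 0, 0, -0.0637, 60]]}
  grip_force: 30

```text
clock: 1.1
position: [481.4, 361.1, 120.0]
tool_rot: [-0.0, 0.148, 0.989, -0.0]
contact_force: [-0.4, 0.6, -0.8]
width: 60.0
grip_force: 0.0
```

```bash
python3 -c "
from h import *
go(481.5,360.5,37,73)"
```

```text
shift [-0.4 -0.6 83. ] rotvec [-0.    -0.001 -0.   ] half-turn alt rz [-1.000e-03  0.000e+00  3.141e+00]
```

Converted, 83 mm / 600 = 0.1383, 75 mm / 600 = 0.125.

Call:
drive_effector:
  segments: {"offsets":[[0, 0, 0.05, 0, 0, 0, 60], [0, 0, 0.1, 0, 0, 0, 60], [0, 0, 0.125, 0, 0, 0, 60], [0, 0, 0.1383, 0, 0, 0, 60], [0, 0, 0.1383, 0, 0, 0, 60], [0, 0, 0.1383, 0, 0, 0, 5], [0, 0, 0.1383, 0, 0, 0, 5], [0, 0, 0.1383, 0, 0, 0, 5], [0, 0, 0.1383, 0, 0, 0, 5], [0, 0, 0.1383, 0, 0, 0, 5], [0, 0, 0.1383, 0, 0, 0, 5], [0, 0, 0.1383, 0, 0, 0, 5]]}
  grip_force: 40

```text
clock: 2.6
position: [481.9, 360.8, 37.2]
tool_rot: [-0.0, 0.148, 0.989, 0.0]
contact_force: [0.8, 0.3, -0.2]
width: 4.9
grip_force: 0.0
```

Run:
```python
from h import *
a=cams.snapshot("top")[...,::-1][185:245,215:290];b=cams.snapshot("side")[...,::-1][90:165,270:350]
a=cv2.resize(a,None,fx=5,fy=5,interpolation=2);b=cv2.resize(b,None,fx=5,fy=5,interpolation=2)
h=max(a.shape[0],b.shape[0]);o=np.zeros((h,a.shape[1]+b.shape[1],3),np.uint8);o[:a.shape[0],:a.shape[1]]=a;o[:b.shape[0],a.shape[1]:]=b
cv2.imwrite("pics/g1.png",o);print(o.shape)
```

```text
(375, 775, 3)
```

View pics/g1.png

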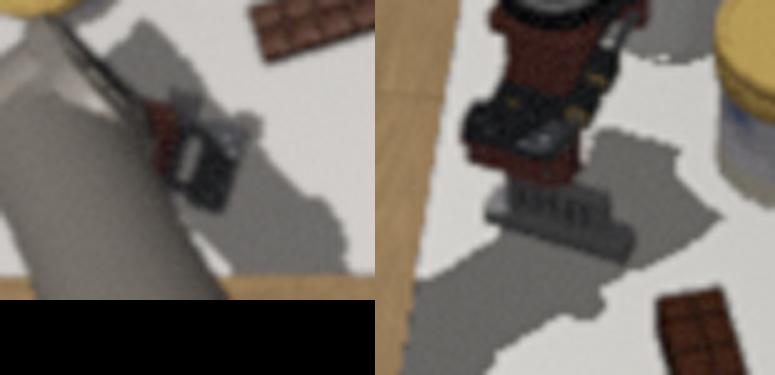

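The side crop shows the scraper standing unmoved at full-picture px (292–322, 125–143). The gripper is behind or above its rib, so the fingers closed on nothing. I'll project the known tip pose to see which.

Run:
```python
from h import *
def proj(n,X):
    c=C[n];K=np.array([[c["fx"],0,c["cx"]],[0,c["fy"],c["cy"]],[0,0,1.]])
    return cv2.projectPoints(np.array(X,float),cv2.Rodrigues(c["R"])[0],c["t"],K,np.array([c["k1"],0,0,0,0]))[0][:,0].round(1).tolist()
X=[[481.7,360.8,26],[481.7,360.8,45],[481.7,360.8,106]]
ux=np.array([np.cos(-.297),np.sin(-.297),0]);uy=np.array([-ux[1],ux[0],0]);c=np.array([481.5,360.5,0])
S=[c+a*ux+b*uy+[0,0,z] for a,b,z in((-55,-13,0),(55,-13,0),(55,-13,20),(-55,-13,20),(-40,-7,56),(40,-7,56),(40,7,56),(-40,7,56),(55,13,20),(-55,13,20))]
for n in("side","top"): print(n,proj(n,X),"\n",proj(n,S))
print(r.observe()["position"],r.observe()["width"])
```

```text
side [[307.6, 131.4], [307.4, 127.8], [307.0, 115.7]] 
 [[292.2, 134.6], [320.6, 143.4], [320.6, 139.7], [291.9, 130.9], [295.9, 124.0], [317.2, 130.5], [318.7, 127.6], [297.5, 121.2], [323.3, 134.4], [294.8, 125.7]]
top [[247.3, 215.2], [246.4, 214.9], [243.1, 214.0]] 
 [[247.6, 229.3], [255.6, 203.7], [254.8, 203.3], [246.6, 229.2], [244.5, 225.0], [250.6, 205.7], [247.2, 204.7], [241.2, 223.9], [248.7, 201.5], [240.6, 227.4]]
[481.84378986 360.81847944  37.2427845 ] 5.186355132733421
```

Call:
drive_effector:
  segments: {"offsets":[[0, 0, 0, 0, 0, 0, 0], [0, 0, 0, 0, 0, 0, 0], [0, 0, 0, 0, 0, 0, 0]]}
  grip_force: 40

```text
clock: 3.08
position: [481.9, 360.8, 37.3]
tool_rot: [0.0, 0.148, 0.989, 0.0]
contact_force: [-0.1, 0.1, 0.3]
width: 0.6
grip_force: 0.0
```

Run:
```python
from h import *
b=cams.snapshot("side")[...,::-1];a=cv2.imread("pics/side0.png")
o=np.vstack([cv2.resize(x[100:150,270:345],None,fx=7,fy=6,interpolation=2) for x in(a,b)]);cv2.imwrite("pics/g2.png",o);print(o.shape)
```

```text
(600, 525, 3)
```

View pics/g2.png

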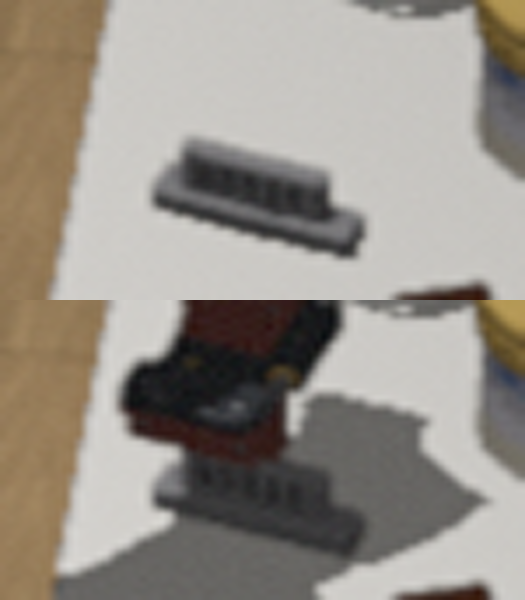

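The lower half shows the rib front fully visible and nothing in front of it, while the gripper covers only its top at px (289–311, 118–126). The fingers may be sitting higher than the rib. I'll open them wide and look at both views once.

Call:
drive_effector:
  segments: {"offsets":[[0, 0, 0, 0, 0, 0, 88], [0, 0, 0, 0, 0, 0, 88], [0, 0, 0, 0, 0, 0, 88], [0, 0, 0, 0, 0, 0, 88], [0, 0, 0, 0, 0, 0, 88], [0, 0, 0, 0, 0, 0, 88]]}

```text
clock: 3.88
position: [481.9, 360.8, 37.3]
tool_rot: [-0.0, 0.148, 0.989, 0.0]
contact_force: [0.5, 0.1, -0.1]
width: 56.8
grip_force: 0.0
```

Run:
```python
from h import *
a=cams.snapshot("side")[...,::-1][60:150,265:355];b=cams.snapshot("top")[...,::-1][190:240,215:275]
a=cv2.resize(a,None,fx=5,fy=5,interpolation=2);b=cv2.resize(b,(348,290),interpolation=2)
o=np.zeros((450,798,3),np.uint8);o[:,:450]=a;o[:290,450:]=b;cv2.imwrite("pics/g3.png",o)
```

```text
(no output)
```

View pics/g3.png

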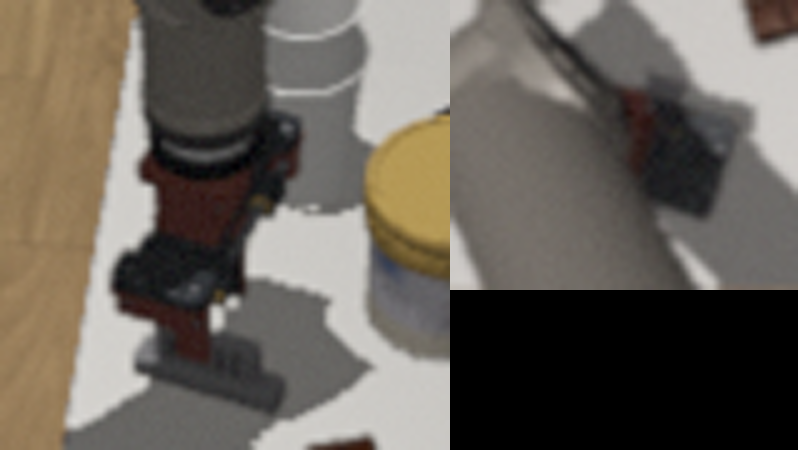

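The opened front finger ends at crop (190,360), which is px (303,132). At its actual y that means about z = 55, roughly 30 mm higher than the reported pose implies, so the fingers are above the rib. I can lower 22 mm safely under either reading.

Converted, 22 mm / 600 = 0.0367, 16 mm / 600 = 0.0267.

Call:
drive_effector:
  segments: {"offsets":[[0, 0, 0.0133, 0, 0, 0, 60], [0, 0, 0.0267, 0, 0, 0, 60], [0, 0, 0.0367, 0, 0, 0, 60], [0, 0, 0.0367, 0, 0, 0, 60], [0, 0, 0.0367, 0, 0, 0, 0], [0, 0, 0.0367, 0, 0, 0, 0], [0, 0, 0.0367, 0, 0, 0, 0], [0, 0, 0.0367, 0, 0, 0, 0], [0, 0, 0.0367, 0, 0, 0, 0], [0, 0, 0.0367, 0, 0, 0, 0]]}
  grip_force: 15

```text
clock: 5.22
position: [481.9, 360.8, 15.3]
tool_rot: [0.0, 0.148, 0.989, -0.0]
contact_force: [-0.0, -0.4, 0.7]
width: 14.1
grip_force: 15.0
```

```bash
python3 - <<'E'
from h import *
b=cams.snapshot("side")[...,::-1]; cv2.imwrite("pics/s4.png",b)
E
```

```text
(no output)
```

Converted, -92 mm / 600 = -0.1533, -60 mm / 600 = -0.1.

Call:
drive_effector:
  segments: {"offsets":[[0, 0, 0, 0, 0, 0, 0], [0, 0, -0.05, 0, 0, 0, 0], [0, 0, -0.1, 0, 0, 0, 0], [0, 0, -0.1533, 0, 0, 0, 0], [0, 0, -0.1533, 0, 0, 0, 0]]}
  grip_force: 50

```text
clock: 5.9
position: [483.3, 362.0, 109.4]
tool_rot: [0.001, 0.148, 0.989, 0.002]
contact_force: [-0.0, -1.1, -2.1]
width: 13.6
grip_force: 50.0
```

```bash
python3 - <<'E'
from h import *
go(543.8,92.1,107,99.3)
E
```

```text
shift [-136.8 -240.4    1.7] rotvec [ 0.003  0.003 -0.459] half-turn alt rz [ 0.004 -0.005  2.682]
```

Converted, -240 mm / 600 = -0.4, -239 mm / 600 = -0.3983, -0.46 rad / 1.5708 = -0.2928.

Call:
drive_effector:
  segments: {"offsets":[[-0.0333, -0.0567, 0, 0, 0, -0.0509, 0], [-0.0767, -0.1333, 0, 0, 0, -0.1019, 0], [-0.12, -0.21, 0, 0, 0, -0.1655, 0], [-0.1633, -0.2867, 0, 0, 0, -0.2228, 0], [-0.2067, -0.3583, 0, 0, 0, -0.2674, 0], [-0.2267, -0.3983, 0, 0, 0, -0.2928, 0], [-0.2283, -0.4, 0, 0, 0, -0.2928, 0], [-0.2283, -0.4, 0, 0, 0, -0.2928, 0], [-0.2283, -0.4, 0, 0, 0, -0.2928, 0]]}

```text
clock: 7.02
position: [542.2, 93.2, 106.8]
tool_rot: [-0.0, -0.083, 0.997, 0.0]
contact_force: [0.4, 0.4, -1.3]
width: 13.6
grip_force: 50.0
```

```bash
python3 - <<'E'
from h import *
go(543.8,92.1,68,99.3)
cv2.imwrite("pics/t5.png",cams.snapshot("top")[...,::-1])
b=cams.snapshot("side")[...,::-1]; a=cv2.resize(b[120:270,265:365],None,fx=4,fy=4,interpolation=2);cv2.imwrite("pics/s5.png",a)
E
```

```text
shift [-1.4 -1.3 38.8] rotvec [ 0.001 -0.001  0.003] half-turn alt rz [ 1.000e-03  1.000e-03 -3.138e+00]
```

View pics/s5.png

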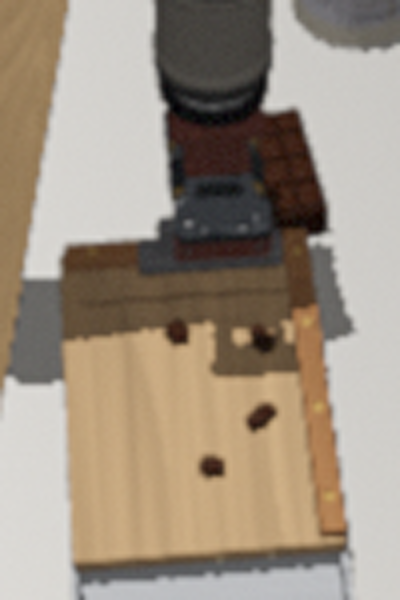

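The scraper is held level above the board by the end stop. Its front lower edge runs from crop (138,272) on the left to about (285,266) near the fence, with all four chips ahead of it. I'll check where that edge is.

Run:
```python
from h import *
for z in(85,91.5,98): print(z,plane("side",[[299.5,188],[336,186]],z).round(1).tolist())
```

```text
85 [[484.9, 81.2, 85.0], [596.6, 97.7, 85.0]]
91.5 [[485.6, 76.9, 91.5], [596.6, 93.3, 91.5]]
98 [[486.3, 72.6, 98.0], [596.7, 89.0, 98.0]]
```

Call:
drive_effector:
  segments: {"offsets":[[0.0017, 0, 0.02, 0, 0, 0, 0], [0.0017, 0, 0.04, 0, 0, 0, 0], [0.0017, 0, 0.0567, 0, 0, 0, 0], [0.0017, 0, 0.065, 0, 0, 0, 0], [0.0017, 0, 0.065, 0, 0, 0, 0]]}

```text
clock: 7.75
position: [541.4, 91.0, 67.7]
tool_rot: [-0.0, -0.081, 0.997, -0.0]
contact_force: [0.8, 0.6, -2.6]
width: 13.8
grip_force: 50.0
```

Call:
drive_effector:
  segments: {"offsets":[[0, 0, 0.0033, 0, 0, 0, 0], [0, 0, 0.005, 0, 0, 0, 0], [0, 0, 0.005, 0, 0, 0, 0]]}

```text
clock: 8.12
position: [541.8, 91.1, 65.4]
tool_rot: [0.0, -0.082, 0.997, 0.0]
contact_force: [-0.8, -0.3, -1.6]
width: 13.7
grip_force: 50.0
```

Converted, -4 mm / 600 = -0.0067, 2 mm / 600 = 0.0033.

Call:
drive_effector:
  segments: {"offsets":[[-0.0067, 0, 0, 0, 0, 0, 0], [-0.0067, 0, 0.0017, 0, 0, 0, 0], [-0.0067, 0, 0.0033, 0, 0, 0, 0], [-0.0067, 0, 0.0033, 0, 0, 0, 0]]}

```text
clock: 8.62
position: [545.7, 91.8, 63.3]
tool_rot: [0.0, -0.082, 0.997, 0.0]
contact_force: [0.7, -0.0, -1.1]
width: 13.6
grip_force: 50.0
```

Call:
drive_effector:
  segments: {"offsets":[[0, 0, 0.0017, 0, 0, 0, 0], [0, 0, 0.0017, 0, 0, 0, 0]]}

```text
clock: 8.88
position: [545.8, 91.8, 63.2]
tool_rot: [0.0, -0.081, 0.997, 0.0]
contact_force: [-3.4, -0.8, 8.8]
width: 13.7
grip_force: 50.0
```

Call:
drive_effector:
  segments: {"offsets":[[0, 0, 0.0017, 0, 0, 0, 0], [0, 0, 0.0017, 0, 0, 0, 0]]}

```text
clock: 9.12
position: [545.8, 91.7, 63.2]
tool_rot: [0.0, -0.081, 0.997, 0.0]
contact_force: [-7.5, -1.6, 18.7]
width: 13.7
grip_force: 50.0
```

Converted, -120 mm / 600 = -0.2, -114 mm / 600 = -0.19.

Call:
drive_effector:
  segments: {"offsets":[[0, -0.0067, -0.0017, 0, 0, 0, 0], [0, -0.02, -0.0022, 0, 0, 0, 0], [0, -0.04, -0.0022, 0, 0, 0, 0], [0, -0.0617, -0.0022, 0, 0, 0, 0], [0, -0.0833, -0.0022, 0, 0, 0, 0], [0, -0.105, -0.0022, 0, 0, 0, 0], [0, -0.1267, -0.0022, 0, 0, 0, 0], [0, -0.1483, -0.0022, 0, 0, 0, 0], [0, -0.17, -0.0022, 0, 0, 0, 0], [0, -0.19, -0.0022, 0, 0, 0, 0], [0, -0.2, -0.0022, 0, 0, 0, 0]]}

```text
clock: 10.5
position: [566.1, -27.1, 63.3]
tool_rot: [0.001, -0.081, 0.997, 0.0]
contact_force: [-1.5, 3.9, 7.1]
width: 13.6
grip_force: 50.0
```

```bash
python3 - <<'E'
from h import *
cv2.imwrite("pics/t6.png",cams.snapshot("top")[...,::-1])
b=cams.snapshot("side")[...,::-1]; cv2.imwrite("pics/s6.png",cv2.resize(b[150:310,265:365],None,fx=3.7,fy=3.7,interpolation=2))
box=b[170:306,275:365];hsv=cv2.cvtColor(box,cv2.COLOR_BGR2HSV).astype(int);m=(hsv[...,2]<80)&(hsv[...,1]>70)
for c in blobs(m,5): print(cen(m,c)+[275,170],cv2.contourArea(c))
E
```

```text
[318.15 236.3 ] 12.5
[326.30674847 231.11042945] 122.5
[324.83011583 202.63320463] 201.0
[342.11764706 173.29411765] 38.5
```

Converted, -114 mm / 600 = -0.19, -108 mm / 600 = -0.18.

Call:
drive_effector:
  segments: {"offsets":[[0, -0.02, 0, 0, 0, 0, 0], [0, -0.0417, 0, 0, 0, 0, 0], [0, -0.0633, 0, 0, 0, 0, 0], [0, -0.085, 0, 0, 0, 0, 0], [0, -0.1067, 0, 0, 0, 0, 0], [0, -0.1283, 0, 0, 0, 0, 0], [0, -0.15, 0, 0, 0, 0, 0], [0, -0.1667, 0, 0, 0, 0, 0], [0, -0.18, 0, 0, 0, 0, 0], [0, -0.19, 0, 0, 0, 0, 0], [0, -0.19, 0, 0, 0, 0, 0], [0, -0.19, 0, 0, 0, 0, 0]]}

```text
clock: 12.1
position: [582.9, -139.4, 61.9]
tool_rot: [-0.001, -0.081, 0.997, 0.0]
contact_force: [-0.6, 0.8, -1.7]
width: 13.5
grip_force: 50.0
```

```bash
python3 - <<'E'
from h import *
b=cams.snapshot("side")[...,::-1]; cv2.imwrite("pics/s7.png",cv2.resize(b[150:310,265:365],None,fx=3.7,fy=3.7,interpolation=2))
E
```

```text
(no output)
```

View pics/s7.png

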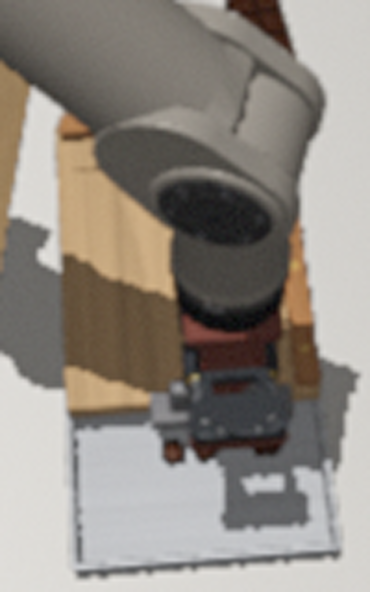

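Chips show in the tray at crop (173,452), (205,448) and (270,445), and the board looks clear. I'll lift, then check with masks.

Careful with the scale: shifts go in shares of 0.6 m and turns go in shares of 90 degrees. That gives: 270 mm / 600 = 0.45, 240 mm / 600 = 0.4.

Call:
drive_effector:
  segments: {"offsets":[[0, 0, -0.02, 0, 0, 0, 0], [0, 0, -0.05, 0, 0, 0, 0], [0, 0, -0.08, 0, 0, 0, 0], [0, 0.0667, -0.08, 0, 0, 0, 0], [0, 0.15, -0.08, 0, 0, 0, 0], [0, 0.2333, -0.08, 0, 0, 0, 0], [0, 0.3167, -0.08, 0, 0, 0, 0], [0, 0.4, -0.08, 0, 0, 0, 0], [0, 0.45, -0.08, 0, 0, 0, 0], [0, 0.45, -0.08, 0, 0, 0, 0]]}

```text
clock: 13.4
position: [539.7, 130.8, 112.0]
tool_rot: [0.001, -0.084, 0.996, 0.001]
contact_force: [0.5, 0.9, -1.4]
width: 13.4
grip_force: 50.0
```

```bash
python3 - <<'E'
from h import *
for n,(x0,y0,x1,y1) in {"side":(275,180,360,306),"top":(296,165,402,232)}.items():
    b=cams.snapshot(n)[...,::-1];cv2.imwrite(f"pics/{n}8.png",b);hsv=cv2.cvtColor(b[y0:y1,x0:x1],cv2.COLOR_BGR2HSV).astype(int);m=(hsv[...,2]<90)&(hsv[...,1]>60)
    for c in blobs(m,3): p=cen(m,c)+[x0,y0];print(n,p.round(1),cv2.contourArea(c),plane(n,p,8).round(0)[0,:2])
go(481.5,360.5,110,73)
E
```

```text
side [320.4 271.3] 7.5 [ 568. -155.]
side [311.4 271.9] 10.5 [ 543. -159.]
side [337.  269.6] 12.5 [ 617. -146.]
side [329.9 263.8] 8.5 [ 595. -129.]
side [337.5 196.5] 3.0 [603. 109.]
side [291.7 195.1] 8.5 [454. 102.]
side [309.6 183.2] 239.5 [508. 154.]
shift [ 20.  240.2   1.4] rotvec [-0.     0.001  0.46 ] half-turn alt rz [-2.000e-03 -0.000e+00 -2.682e+00]
```

Converted, 240 mm / 600 = 0.4, 220 mm / 600 = 0.3667, 0.46 rad / 1.5708 = 0.2928.

Call:
drive_effector:
  segments: {"offsets":[[0.005, 0.0667, 0, 0, 0, 0.0509, 0], [0.0117, 0.1467, 0, 0, 0, 0.1082, 0], [0.0183, 0.2267, 0, 0, 0, 0.1655, 0], [0.025, 0.3067, 0, 0, 0, 0.2292, 0], [0.03, 0.3667, 0, 0, 0, 0.2801, 0], [0.0333, 0.4, 0, 0, 0, 0.2928, 0], [0.0333, 0.4, 0, 0, 0, 0.2928, 0], [0.0333, 0.4, 0.0667, 0, 0, 0.2928, 0], [0.0333, 0.4, 0.125, 0, 0, 0.2928, 0], [0.0333, 0.4, 0.1533, 0, 0, 0.2928, 0], [0.0333, 0.4, 0.1533, 0, 0, 0.2928, 0]]}

```text
clock: 14.88
position: [481.4, 358.9, 17.9]
tool_rot: [-0.0, 0.149, 0.989, -0.001]
contact_force: [0.5, -0.6, -1.4]
width: 13.7
grip_force: 50.0
```

Call:
drive_effector:
  segments: {"offsets":[[0, 0, 0.0033, 0, 0, 0, 0], [0, 0, 0.005, 0, 0, 0, 0], [0, 0, 0.005, 0, 0, 0, 0]]}

```text
clock: 15.25
position: [481.4, 361.1, 16.3]
tool_rot: [0.0, 0.148, 0.989, 0.0]
contact_force: [-0.3, -0.7, -1.9]
width: 13.7
grip_force: 50.0
```

Converted, 1.3 mm / 600 = 0.0022, 1 mm / 600 = 0.0017.

Call:
drive_effector:
  segments: {"offsets":[[0, 0, 0.0017, 0, 0, 0, 0], [0, 0, 0.0022, 0, 0, 0, 0]]}

```text
clock: 15.5
position: [481.3, 361.2, 15.2]
tool_rot: [0.0, 0.148, 0.989, 0.0]
contact_force: [-2.7, -2.0, 7.7]
width: 13.5
grip_force: 50.0
```

Call:
drive_effector:
  segments: {"offsets":[[0, 0, 0, 0, 0, 0, 70], [0, 0, 0, 0, 0, 0, 70], [0, 0, 0, 0, 0, 0, 70], [0, 0, 0, 0, 0, 0, 70], [0, 0, -0.05, 0, 0, 0, 80], [0, 0, -0.1333, 0, 0, 0, 80], [0, 0, -0.1667, 0, 0, 0, 80], [0, 0, -0.1667, 0, 0, 0, 80]]}

```text
clock: 16.5
position: [482.1, 361.6, 115.8]
tool_rot: [0.001, 0.148, 0.989, 0.001]
contact_force: [0.4, 0.0, -0.5]
width: 79.8
grip_force: 0.0
```

```bash
python3 - <<'E'
from h import *
b=cams.snapshot("side")[...,::-1];cv2.imwrite("pics/side9.png",b)
go(590.5,232.6,115,16.5)
E
```

```text
shift [-142.1  -90.7   -0.7] rotvec [0.001 0.    0.986] half-turn alt rz [-0.000e+00  1.000e-03 -2.156e+00]
```

Converted, -142 mm / 600 = -0.2367, -120 mm / 600 = -0.2, 0.986 rad / 1.5708 = 0.6277.

Call:
drive_effector:
  segments: {"offsets":[[-0.04, -0.025, 0, 0, 0, 0.1082, 80], [-0.08, -0.0517, 0, 0, 0, 0.2165, 80], [-0.12, -0.0767, 0, 0, 0, 0.3183, 80], [-0.16, -0.1017, 0, 0, 0, 0.4265, 80], [-0.2, -0.1267, 0, 0, 0, 0.5284, 80], [-0.2367, -0.1517, 0, 0, 0, 0.6239, 80], [-0.2367, -0.1517, 0, 0, 0, 0.6277, 80], [-0.2367, -0.1517, 0, 0, 0, 0.6277, 80], [-0.2367, -0.1517, 0, 0, 0, 0.6277, 80]]}

```text
clock: 17.68
position: [589.1, 233.7, 113.7]
tool_rot: [-0.001, 0.597, 0.802, -0.0]
contact_force: [-0.0, -0.0, 0.4]
width: 79.9
grip_force: 0.0
```

```bash
python3 - <<'E'
from h import *
go(590.5,232.6,0,16.5)
cv2.imwrite("pics/sidea.png",cams.snapshot("side")[...,::-1])
E
```

```text
shift [ -1.5   1.2 113.7] rotvec [-0.001 -0.001  0.003] half-turn alt rz [ 1.000e-03 -2.000e-03 -3.138e+00]
```

Converted, 113 mm / 600 = 0.1883, 102 mm / 600 = 0.17.

Call:
drive_effector:
  segments: {"offsets":[[-0.0017, 0.0017, 0.05, 0, 0, 0, 80], [-0.0017, 0.0017, 0.1, 0, 0, 0, 80], [-0.0017, 0.0017, 0.1417, 0, 0, 0, 80], [-0.0017, 0.0017, 0.17, 0, 0, 0, 80], [-0.0017, 0.0017, 0.1883, 0, 0, 0, 80], [-0.0017, 0.0017, 0.1883, 0, 0, 0, 80], [-0.0017, 0.0017, 0.1883, 0, 0, 0, 40], [-0.0017, 0.0017, 0.1883, 0, 0, 0, 40], [-0.0017, 0.0017, 0.1883, 0, 0, 0, 40], [-0.0017, 0.0017, 0.1883, 0, 0, 0, 40], [-0.0017, 0.0017, 0.1883, 0, 0, 0, 40], [-0.0017, 0.0017, 0.1883, 0, 0, 0, 40]]}
  grip_force: 35

```text
clock: 19.23
position: [591.7, 231.7, 1.7]
tool_rot: [0.0, 0.598, 0.801, 0.0]
contact_force: [-2.0, -1.2, 5.8]
width: 49.9
grip_force: 35.0
```

Converted, -2 mm / 600 = -0.0033.

Call:
drive_effector:
  segments: {"offsets":[[0, 0, -0.0033, 0, 0, 0, 40], [0, 0, -0.0033, 0, 0, 0, 40]]}

```text
clock: 19.48
position: [591.1, 231.4, 2.8]
tool_rot: [-0.0, 0.598, 0.801, -0.0]
contact_force: [-0.1, 0.1, -2.4]
width: 49.7
grip_force: 35.0
```

Call:
drive_effector:
  segments: {"offsets":[[0, 0, -0.0333, 0, 0, 0, 40], [0, 0, -0.0833, 0, 0, 0, 40], [0, 0, -0.13, 0, 0, 0, 40], [0, 0, -0.13, 0, 0, 0, 40], [0, 0, -0.13, 0, 0, 0, 40]]}
  grip_force: 45

```text
clock: 20.1
position: [590.9, 231.5, 80.8]
tool_rot: [-0.0, 0.598, 0.801, -0.0]
contact_force: [-0.7, 0.0, -2.5]
width: 49.9
grip_force: 45.0
```

```bash
python3 - <<'E'
from h import *
b=cams.snapshot("side")[...,::-1];cv2.imwrite("pics/sideb.png",b);t=cams.snapshot("top")[...,::-1];cv2.imwrite("pics/topb.png",t)
a=cv2.resize(b[90:310,265:375],None,fx=2.7,fy=2.7,interpolation=2);c=cv2.resize(t[155:245,230:410],None,fx=2.7,fy=2.7,interpolation=2)
o=np.zeros((594,790,3),np.uint8);o[:,:a.shape[1]]=a;o[:c.shape[0],a.shape[1]:a.shape[1]+c.shape[1]]=c;cv2.imwrite("pics/gb.png",o)
c0=np.array([538,4]);f=np.radians(9.3);u=np.array([np.cos(f),np.sin(f)]);v=np.array([-u[1],u[0]])
p=c0+48*u+52*v;print(p);go(*p,78,9.3)
E
```

```text
[576.96567569  63.07348067]
shift [-157.4  -60.7    2.2] rotvec [-0.002  0.     0.126] half-turn alt rz [-1.000e-03 -3.000e-03 -3.016e+00]
```

View pics/gb.png

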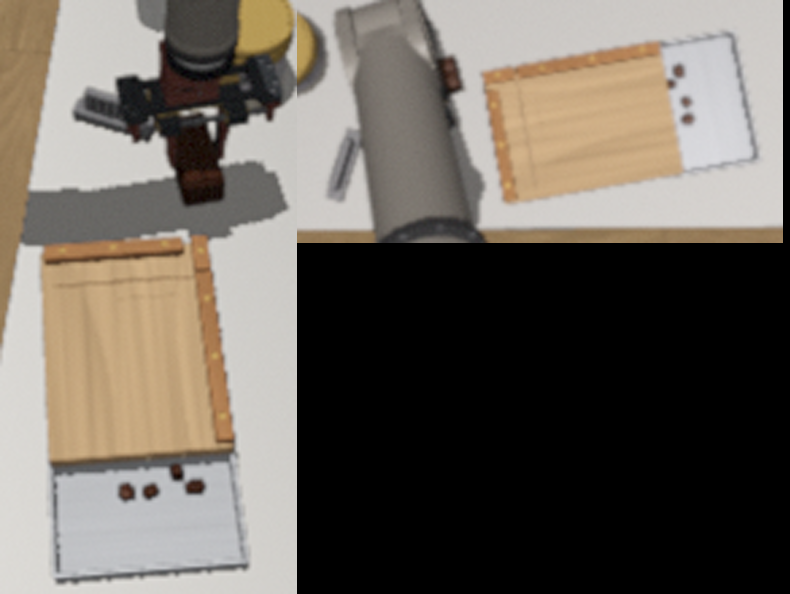

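The crop shows all four chips in the tray at side crop (126,491), (150,491), (176,471) and (195,486). The board is clear, the scraper stands at crop (105,105), and the block hangs level from the gripper at crop (200,170). Before using the fence I'll check numerically that the fingertips clear it.

Run:
```python
from h import *
b=cv2.imread("pics/sideb.png");c=C["side"];K=np.array([[c["fx"],0,c["cx"]],[0,c["fy"],c["cy"]],[0,0,1.]])
u=np.array([np.cos(.288),np.sin(.288)])
for s in(31,-31):
  for z in(120,110,105,100,95,90,85,80,75):
    X=np.array([[*(np.array([590.9,231.5])+s*u),z]])
    p=cv2.projectPoints(X,cv2.Rodrigues(c["R"])[0],c["t"],K,np.array([c["k1"],0,0,0,0]))[0][0,0];q=p.round().astype(int);print(s,z,p.round(1),b[q[1],q[0]-2:q[0]+3].tolist())
```

```text
31 120 [346.6 143.4] [[19, 23, 24], [22, 24, 43], [47, 51, 64], [138, 141, 148], [185, 189, 192]]
31 110 [346.5 145.4] [[15, 19, 26], [16, 20, 26], [23, 22, 42], [60, 65, 75], [161, 166, 169]]
31 105 [346.4 146.3] [[15, 20, 28], [18, 23, 33], [18, 18, 37], [63, 69, 79], [166, 170, 173]]
31 100 [346.3 147.3] [[10, 19, 30], [18, 19, 31], [23, 26, 43], [75, 79, 92], [167, 171, 175]]
31 95 [346.2 148.3] [[12, 17, 31], [20, 24, 35], [59, 62, 72], [110, 115, 123], [174, 179, 182]]
31 90 [346.1 149.3] [[5, 10, 25], [49, 50, 56], [138, 143, 145], [175, 178, 182], [192, 195, 198]]
31 85 [346.1 150.2] [[12, 13, 25], [53, 55, 61], [150, 154, 156], [176, 180, 183], [185, 188, 190]]
31 80 [346.  151.2] [[7, 15, 29], [32, 36, 42], [103, 107, 110], [124, 128, 131], [138, 143, 144]]
31 75 [345.9 152.2] [[16, 21, 36], [14, 15, 33], [45, 44, 52], [78, 82, 85], [104, 105, 108]]
-31 120 [327.6 146.5] [[154, 157, 160], [62, 65, 77], [17, 22, 47], [23, 27, 47], [16, 21, 31]]
-31 110 [327.6 148.5] [[172, 176, 179], [90, 95, 102], [24, 29, 50], [24, 26, 43], [15, 21, 33]]
-31 105 [327.6 149.5] [[179, 183, 187], [110, 114, 122], [33, 40, 57], [25, 24, 45], [19, 23, 35]]
-31 100 [327.5 150.5] [[193, 197, 200], [147, 151, 155], [54, 57, 70], [24, 26, 46], [13, 16, 28]]
-31 95 [327.5 151.4] [[202, 206, 208], [171, 175, 179], [93, 98, 106], [34, 37, 51], [13, 20, 26]]
-31 90 [327.5 152.4] [[202, 206, 208], [201, 206, 208], [192, 196, 199], [155, 161, 164], [91, 95, 99]]
-31 85 [327.5 153.4] [[202, 206, 209], [203, 207, 209], [203, 208, 210], [194, 199, 200], [148, 153, 155]]
-31 80 [327.4 154.3] [[202, 206, 208], [201, 206, 207], [202, 206, 208], [201, 206, 208], [166, 169, 171]]
-31 75 [327.4 155.3] [[186, 190, 192], [165, 169, 172], [165, 169, 171], [165, 170, 171], [132, 135, 138]]
```

Run:
```python
from h import *
f=np.radians(9.3);u=np.array([np.cos(f),np.sin(f)]);v=np.array([-u[1],u[0]]);p=np.array([538,4])+35*u+45*v;go(*p,78,9.3)
```

```text
shift [-162.7  -74.5    2.2] rotvec [-0.002  0.     0.126] half-turn alt rz [-1.000e-03 -3.000e-03 -3.016e+00]
```

Converted, -163 mm / 600 = -0.2717, -155 mm / 600 = -0.2583, 0.126 rad / 1.5708 = 0.0802.

Call:
drive_effector:
  segments: {"offsets":[[-0.0333, -0.015, -0.0133, 0, 0, 0.0127, 40], [-0.08, -0.0367, -0.0133, 0, 0, 0.0255, 40], [-0.1267, -0.0583, -0.0133, 0, 0, 0.0382, 40], [-0.1733, -0.08, -0.0133, 0, 0, 0.0573, 40], [-0.22, -0.1017, -0.0133, 0, 0, 0.0764, 40], [-0.2583, -0.1183, -0.0133, 0, 0, 0.0802, 40], [-0.2717, -0.1233, -0.0133, 0, 0, 0.0802, 40], [-0.2717, -0.1233, -0.0133, 0, 0, 0.0802, 40], [-0.2717, -0.1233, 0.0133, 0, 0, 0.0802, 40], [-0.2717, -0.1233, 0.0367, 0, 0, 0.0802, 40], [-0.2717, -0.1233, 0.045, 0, 0, 0.0802, 40], [-0.2717, -0.1233, 0.045, 0, 0, 0.0802, 40]]}

```text
clock: 21.7
position: [566.3, 54.5, 53.4]
tool_rot: [-0.0, 0.647, 0.762, -0.001]
contact_force: [0.5, -1.1, -2.9]
width: 49.4
grip_force: 45.0
```

Call:
drive_effector:
  segments: {"offsets":[[0, 0, 0.0017, 0, 0, 0, 40], [0, 0, 0.0033, 0, 0, 0, 40], [0, 0, 0.0033, 0, 0, 0, 40]]}

```text
clock: 22.08
position: [567.0, 54.3, 52.5]
tool_rot: [0.0, 0.648, 0.762, 0.0]
contact_force: [-0.1, 0.3, -2.9]
width: 49.4
grip_force: 45.0
```

Converted, 1.5 mm / 600 = 0.0025, 1 mm / 600 = 0.0017.

Call:
drive_effector:
  segments: {"offsets":[[0, 0, 0.0017, 0, 0, 0, 40], [0, 0, 0.0025, 0, 0, 0, 40], [0, 0, 0.0025, 0, 0, 0, 40]]}

```text
clock: 22.45
position: [566.8, 54.3, 50.7]
tool_rot: [-0.0, 0.648, 0.762, -0.0]
contact_force: [0.8, 0.0, -3.1]
width: 50.0
grip_force: 45.0
```

Call:
drive_effector:
  segments: {"offsets":[[0, 0, 0.0013, 0, 0, 0, 40], [0, 0, 0.0013, 0, 0, 0, 40]]}

```text
clock: 22.7
position: [566.8, 54.3, 49.9]
tool_rot: [-0.0, 0.648, 0.762, -0.0]
contact_force: [0.4, -0.1, -2.9]
width: 49.8
grip_force: 45.0
```

Converted, 0.7 mm / 600 = 0.0012.

Call:
drive_effector:
  segments: {"offsets":[[0, 0, 0.0012, 0, 0, 0, 40], [0, 0, 0.0012, 0, 0, 0, 40]]}

```text
clock: 22.95
position: [567.0, 54.3, 49.6]
tool_rot: [0.0, 0.648, 0.762, 0.0]
contact_force: [-1.8, -0.2, 3.3]
width: 49.7
grip_force: 45.0
```

Call:
drive_effector:
  segments: {"offsets":[[0, 0, 0.0008, 0, 0, 0, 40], [0, 0, 0.0008, 0, 0, 0, 40]]}

```text
clock: 23.2
position: [567.1, 54.3, 49.6]
tool_rot: [0.0, 0.648, 0.762, 0.0]
contact_force: [-2.7, -0.2, 8.1]
width: 49.6
grip_force: 45.0
```

Converted, 14 mm / 600 = 0.0233, 12 mm / 600 = 0.02.

Call:
drive_effector:
  segments: {"offsets":[[0, 0.0067, -0.001, 0, 0, 0, 40], [0, 0.0133, -0.001, 0, 0, 0, 40], [0, 0.02, -0.001, 0, 0, 0, 40], [0, 0.0233, -0.001, 0, 0, 0, 40], [0, 0.0233, -0.001, 0, 0, 0, 40]]}

```text
clock: 23.82
position: [581.4, 56.6, 49.7]
tool_rot: [0.0, 0.648, 0.762, 0.0]
contact_force: [-1.0, -0.0, 5.5]
width: 49.6
grip_force: 45.0
```

Call:
drive_effector:
  segments: {"offsets":[[0, 0.0017, 0, 0, 0, 0, 40], [0, 0.0033, 0, 0, 0, 0, 40], [0, 0.0033, 0, 0, 0, 0, 40]]}

```text
clock: 24.2
position: [582.5, 56.8, 49.6]
tool_rot: [-0.0, 0.648, 0.762, -0.0]
contact_force: [-3.8, -0.4, 7.5]
width: 49.9
grip_force: 45.0
```

Converted, 1 mm / 600 = 0.0017, -0.3 mm / 600 = -0.0005.

Call:
drive_effector:
  segments: {"offsets":[[0, 0.0017, -0.0005, 0, 0, 0, 40], [0, 0.0017, -0.0005, 0, 0, 0, 40], [0, 0.0017, -0.0005, 0, 0, 0, 40]]}

```text
clock: 24.58
position: [582.6, 56.7, 49.7]
tool_rot: [-0.001, 0.647, 0.762, -0.001]
contact_force: [-5.1, -0.2, 7.6]
width: 49.6
grip_force: 45.0
```

Call:
drive_effector:
  segments: {"offsets":[[0, 0.0017, -0.0002, 0, 0, 0, 40], [0, 0.0017, -0.0002, 0, 0, 0, 40], [0, 0.0017, -0.0002, 0, 0, 0, 40]]}

```text
clock: 24.95
position: [582.6, 56.8, 49.7]
tool_rot: [-0.001, 0.647, 0.762, -0.001]
contact_force: [-8.0, -1.7, 11.0]
width: 49.7
grip_force: 45.0
```

Converted, 11 mm / 600 = 0.0183, 9 mm / 600 = 0.015.

Call:
drive_effector:
  segments: {"offsets":[[0.005, -0.0008, -0.0007, 0, 0, 0, 40], [0.01, -0.0008, -0.0007, 0, 0, 0, 40], [0.015, -0.0008, -0.0007, 0, 0, 0, 40], [0.0183, -0.0008, -0.0007, 0, 0, 0, 40], [0.0183, -0.0008, -0.0007, 0, 0, 0, 40]]}

```text
clock: 25.58
position: [580.9, 66.5, 49.7]
tool_rot: [-0.001, 0.648, 0.762, -0.002]
contact_force: [-4.2, -3.0, 4.9]
width: 49.6
grip_force: 45.0
```

Call:
drive_effector:
  segments: {"offsets":[[0.0017, 0, 0, 0, 0, 0, 40], [0.0033, 0, 0, 0, 0, 0, 40], [0.0033, 0, 0, 0, 0, 0, 40]]}

```text
clock: 25.95
position: [580.6, 68.2, 49.7]
tool_rot: [-0.0, 0.648, 0.762, -0.002]
contact_force: [-4.7, -3.9, 4.7]
width: 50.0
grip_force: 45.0
```

Converted, 2 mm / 600 = 0.0033, 1 mm / 600 = 0.0017.

Call:
drive_effector:
  segments: {"offsets":[[0.0017, 0, 0, 0, 0, 0, 40], [0.0033, 0, 0, 0, 0, 0, 40], [0.0033, 0, 0, 0, 0, 0, 40]]}

```text
clock: 26.32
position: [580.6, 68.6, 49.8]
tool_rot: [0.0, 0.648, 0.762, -0.002]
contact_force: [-3.7, -7.5, 5.4]
width: 49.6
grip_force: 45.0
```

Call:
drive_effector:
  segments: {"offsets":[[0.0017, 0, 0, 0, 0, 0, 40], [0.0033, 0, 0, 0, 0, 0, 40], [0.0033, 0, 0, 0, 0, 0, 40]]}

```text
clock: 26.7
position: [580.5, 68.7, 49.9]
tool_rot: [0.001, 0.648, 0.761, -0.003]
contact_force: [-2.9, -11.6, 6.0]
width: 49.5
grip_force: 45.0
```

Converted, 4 mm / 600 = 0.0067, 3 mm / 600 = 0.005.

Call:
drive_effector:
  segments: {"offsets":[[0.0008, 0.0025, 0, 0, 0, 0, 40], [0.0017, 0.005, 0, 0, 0, 0, 40], [0.0017, 0.0067, 0, 0, 0, 0, 40], [0.0017, 0.0067, 0, 0, 0, 0, 40], [0.0017, 0.0067, 0, 0, 0, 0, 40]]}
  grip_force: 60

```text
clock: 27.32
position: [580.6, 68.6, 49.9]
tool_rot: [-0.001, 0.649, 0.761, -0.006]
contact_force: [-13.8, -14.0, 17.4]
width: 49.4
grip_force: 60.1
```

```bash
python3 - <<'E'
from h import *
s=r.observe();print(s["torque"],s["joint_velocities"].max())
for n in("side","top"):
    b=cams.snapshot(n)[...,::-1];cv2.imwrite(f"pics/{n}c.png",b)
b=cv2.imread("pics/sidec.png");F=8;x0,y0=318,165
im=cv2.resize(b[y0:235,x0:356],None,fx=F,fy=F,interpolation=2)
hsv=cv2.cvtColor(im,cv2.COLOR_BGR2HSV).astype(int);m=(im.max(2)<85)
c=max(blobs(m,100),key=cv2.contourArea);a=(cv2.approxPolyDP(cv2.convexHull(c),10,True).reshape(-1,2)+.5)/F-.5+[x0,y0]
f=np.radians(9.3);u=np.array([np.cos(f),np.sin(f)]);v=np.array([-u[1],u[0]])
for z in(48,93):
  w=plane("side",a,z)[:,:2]-[538,4];print(z,np.c_[a,w@u,w@v].round(1).tolist())
E
```

```text
[-3.0573678   3.21278418  0.63928651] 0.0011941143530337607
48 [[355.4, 164.6, 149.0, 186.9], [355.4, 183.3, 139.7, 112.8], [338.8, 212.4, 75.3, 9.6], [324.3, 213.6, 30.6, 9.2], [317.6, 189.8, 16.8, 97.8], [317.6, 164.6, 24.7, 197.1]]
93 [[355.4, 164.6, 141.7, 153.9], [355.4, 183.3, 132.7, 82.7], [338.8, 212.4, 70.9, -16.5], [324.3, 213.6, 27.9, -16.8], [317.6, 189.8, 14.7, 68.3], [317.6, 164.6, 22.2, 163.7]]
```

Converted, -0.6 mm / 600 = -0.001, -0.3 mm / 600 = -0.0005, -0.016 rad / 1.5708 = -0.0102.

Call:
drive_effector:
  segments: {"offsets":[[0, 0, -0.0005, -0.0051, 0.0032, 0, 40], [0, 0, -0.001, -0.0102, 0.0064, 0, 40], [0, 0, -0.001, -0.0102, 0.0064, 0, 40], [0, 0, -0.001, -0.0102, 0.0064, 0, 40]]}

```text
clock: 27.92
position: [580.7, 69.0, 49.7]
tool_rot: [0.0, 0.648, 0.761, 0.004]
contact_force: [-10.8, -12.7, 11.5]
width: 49.4
grip_force: 60.0
```

```bash
python3 -c "
from h import *
print(r.observe()['torque'])"
```

```text
[-3.34369431  2.99520988  0.60860186]
```

Converted, 1.5 mm / 600 = 0.0025, 1 mm / 600 = 0.0017, 0.006 rad / 1.5708 = 0.0038.

Call:
drive_effector:
  segments: {"offsets":[[0.0008, 0.0017, 0, 0.0019, -0.0013, 0, 40], [0.0008, 0.0025, 0, 0.0038, -0.0025, 0, 40], [0.0008, 0.0025, 0, 0.0038, -0.0025, 0, 40], [0.0008, 0.0025, 0, 0.0038, -0.0025, 0, 40], [0.0008, 0.0025, 0, 0.0038, -0.0025, 0, 40]]}

```text
clock: 28.55
position: [580.7, 68.9, 49.7]
tool_rot: [-0.001, 0.648, 0.761, -0.001]
contact_force: [-15.0, -14.9, 15.3]
width: 49.6
grip_force: 60.1
```

Call:
drive_effector:
  segments: {"offsets":[[0, 0, 0, 0, 0, 0, 40], [0, 0, 0, 0, 0, 0, 40], [0, 0, 0, 0, 0, 0, 40], [0, 0, 0, 0, 0, 0, 40], [0, 0, 0, 0, 0, 0, 40], [0, 0, 0, 0, 0, 0, 40], [0, 0, 0, 0, 0, 0, 40], [0, 0, 0, 0, 0, 0, 40]]}

```text
clock: 29.55
position: [580.7, 68.8, 49.7]
tool_rot: [-0.001, 0.648, 0.761, -0.001]
contact_force: [-15.3, -14.7, 15.3]
width: 49.7
grip_force: 60.1
```

```bash
python3 - <<'E'
from h import *
print(r.observe()["tool_rot"])
for n,(x0,y0,x1,y1) in {"side":(278,255,360,308),"top":(360,165,402,222)}.items():
    b=cams.snapshot(n)[...,::-1];cv2.imwrite(f"pics/{n}d.png",b);hsv=cv2.cvtColor(b[y0:y1,x0:x1],cv2.COLOR_BGR2HSV).astype(int);m=(hsv[...,2]<90)&(hsv[...,1]>60)
    for c in blobs(m,3): p=cen(m,c)+[x0,y0];print(n,p.round(1),plane(n,p,8).round(0)[0,:2])
b=cv2.imread("pics/sided.png").astype(int)-cv2.imread("pics/side9.png").astype(int)
b=cv2.imread("pics/sided.png");g=b[118:146,288:325].max(2)<150;k=max(blobs(g,40),key=cv2.contourArea);print("scraper",cv2.minAreaRect(k),cv2.contourArea(k))
E
```

```text
[-0.00098698  0.64845736  0.76124964 -0.00103099]
side [320.2 271.4] [ 568. -155.]
side [311.5 271.8] [ 543. -158.]
side [336.7 269.6] [ 616. -146.]
side [329.9 263.9] [ 595. -129.]
scraper ((20.0, 13.5), (27.0, 32.0), 90.0) 583.0
```

```bash
python3 -c "
from h import *
print(tri((368.1,186.5),(329.9,263.9)), tri((371.5,181.2),(336.7,269.6)))"
```

```text
(array([ 594.89289748, -132.46510631,   15.46561417]), np.float64(0.0938610675006591)) (array([ 616.49192501, -147.44129169,   12.83214492]), np.float64(1.2758453241247232))
```

Both checked chips are low in the tray (z about 13–15 mm), and the press holds steady at about 15 N on each fence. Handing in.

```bash
python3 -c "
from bench import r, cams
print(r.sign_off())"
```

```text
the job is handed in; nothing more can be done
None
```

I swept the four chips into the tray, stood the scraper back on the counter, and handed in at about 30 s with the block still gripped in the corner and pressed at about 15 N against each fence; no judging result came back.

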